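# Clear the pile on the office desk

### The arm

A 6-joint arm with a two-finger parallel gripper is mounted at the origin on the work surface. World frame = base frame: x ahead of the robot, y to its left, z up, the work surface at z = 0. Lengths are in mm, angles in rad, forces in N, time in s.
With the tool pointing down it reaches from about 350 to 775 mm from the base axis. Payload 7.3 kg.
Tool frame: the origin (TCP) lies at the very end of the fingers, on their centre line; the grasp point (between the pads) lies 19 mm behind it; z points along the fingers, y is the line along which they close (so a half turn about z gives the same grasp; the last joint's range is limited). The gripper opens to 92 mm and grips with 3 to 60 N. Pads are 19 mm wide; open, the fingers measure 130 mm over their backs; the gripper's body (75 mm by 190 mm) begins 47 mm behind the grasp point.
Start: joints at [1.047, 0.342, 1.524, -0, 1.275, -0.146], TCP at [193.647, 488.002, 226.741] pointing down, gripper open.
Joint ranges: [-2.53, 2.53], [-0.77, 2.02], [0.04, 2.7], [-1, 4.14], [0.28, 2.66], [-3.11, 3.11]. Speed limits (rad/s): [2.57, 2.57, 3.14, 3.14, 3.14, 3.14].

### API

Orientations are given as [roll, pitch, yaw] about the fixed x, y, z axes, in that order (R = Rz(yaw) Ry(pitch) Rx(roll)).
In Python, from plant import get_obs, vision, workorder gives the robot as it stands.
- The arm moves only by the shell command python3 -m pendant 'ROWS' [OPENING]. ROWS is a JSON object of lists of equal length, an entry for each row: "dp": the shift along the tool's x, y, z in m, a list of three; "rotation": the turn, a rotation vector about the tool's x, y, z in rad, a list of three. A call has 1 to 8 rows; each row is the pose to reach, as a shift and turn from the pose commanded when the call began, along the tool's axes at that moment; what a row does not reach only later rows make up. A row lasts 1/8 s, in which the tool goes at most 62.5 mm and 10.7 degrees, less where a joint would pass 70% of its speed; a pose out of reach is approached as far as the arm can. A call with a gripper value outside its range is refused whole. OPENING is the finger opening in m, from 0 to 0.0918, set as the call begins (- or left out, the last holds). The fingers move at their own pace and stop on an object; the grip force is fixed at half the most. Time passes only in rows, so rows that repeat a pose let the fingers close. It gives the time, the measured TCP pose, the force, the opening and the grip force at its end, in the units of the state.
- get_obs(): the state, without advancing time (a new reading comes with each control period).
- vision.capture(name): name is "scene" or "side" or "wrist"; returns a dict with "pixels" (480x640x3 uint8, red, green, blue), "vfov" (degrees; the focal length in pixels is half the picture's height over the tangent of half this angle, whatever the lens; pixels are square), "cx", "cy" (the principal point, pixels), "pose" (4x4, takes a point from camera to world coordinates); the wrist camera has in their place "T_tool_cam" (4x4, takes a point from camera to tool coordinates, whose origin is the TCP and whose axes are the flange's). Camera axes: x right, y up, looking along -z (the intrinsics and any distortion apply to the point x, -y, -z); pixel columns grow to the right and rows downward; lengths in mm; the calibration is good to about 2 mm. A picture is of the moment at which its call begins: read the wrist's pose just before it. There is no depth.
- workorder.close_job(): hands the job in; it is judged then, once.
The state is a dict: "time": time; "joint_positions": joint angles; "dq": joint speeds; "tau": joint torques, N m; "tool_pos": TCP position; "tcp_rot": TCP orientation; "contact_force": force on the tool from outside, world axes, zero at the start; "moment": the same for the moment, N m; "grip_width": finger opening in mm; "finger_force": force on a finger pad.
Only numpy, scipy, OpenCV 4.12 (cv2) and the standard library are available. Lean on these libraries where they do the work, as an engineer would, in place of code of your own. Each camera call takes 0.05 s, during which the arm holds its last target. There are 200 camera calls.

### The job

The desk things were piled up for wiping the desk. Take the pile apart from the top down, one thing at a time, putting each straight in its own place before taking the next: the tape roll over the pin of the spindle, the note block in the square tray, the calculator in the mid-size oblong tray and the spectacle case in the long tray, each lying flat on the bottom inside the rim (either way round). Tip nothing over, and leave the mug and the mouse where they are.

Things in the scene. Friction and masses are not known exactly. Their poses are not given: they have to be found in the camera images.
- tape: roll of tan tape, a ring lying flat, outside diameter 50, hole diameter 30, height 20 mm; top of the pile. Origin: centre of its underside, z up along its axis.
- noteblock: block of cream note paper, rigid, 58 x 58 x 30 mm (x, y, height); second in the pile, under the tape. Origin: centre of its underside; x and y along its sides.
- calculator: dark grey desk calculator with keys and a display, 108 (x) x 62 (y) x 22 mm high; third in the pile, under the note block. Origin: centre of its underside; x along its length, display at +x.
- case: black hard spectacle case with a thin steel seam, closed, 160 (x) x 66 (y) x 34 mm high, rounded edges; bottom of the pile, on the desk. The four lie flat on one another, each turned and shifted a little. Origin: centre of its underside; x along its length.
- spindle: fixed tape spindle: grey disc 60 mm in diameter and 6 mm thick with an upright steel pin 12 mm in diameter whose tip is 42 mm above the desk. Origin: centre of the disc's underside, on the pin's axis. The tape, slipped over the pin, rests on the disc.
- square_tray: fixed shallow grey tray for the note block, pocket 74 x 74 mm, floor 3 mm above the desk, rim 9 mm above the desk, wall 3 mm thick. Origin: centre of its underside; x and y along its sides.
- mid_tray: fixed shallow grey oblong tray for the calculator, pocket 124 (x) x 78 (y) mm, floor 3 mm and rim 9 mm above the desk, wall 3 mm thick. Origin: centre of its underside; x along its length.
- long_tray: fixed shallow grey tray for the spectacle case, the longest of the three, pocket 176 (x) x 82 (y) mm, floor 3 mm and rim 9 mm above the desk, wall 3 mm thick. Origin: centre of its underside; x along its length.
- mug: loose white mug, 76 mm in diameter and 90 mm high, not to be disturbed; its handle sticks out about 30 mm on its +y side. Origin: centre of its underside.
- mouse: loose black computer mouse, 108 (x) x 60 (y) x 30 mm high, not to be disturbed. Origin: centre of its underside. A fixed black stapler 65 mm high is the only other thing standing among the trays; everything else stands at the desk's edges.
Mind the look-alikes: they are no part of the job. What is shaped like the noteblock but red or yellow is not meant.

How it is judged:
By the outcome, as a careful person would: the job done as asked, in the order asked, and still so for the second after the job is handed in, with the robot touching nothing.
It also fails if it takes over 115 s, if anything falls off the work surface, if the arm or the gripper's body presses on something with over 40 N, if the wrist force passes 120 N, or if a joint passes its speed limit or range.

## Working session

There is one attempt and no reset: what is moved stays moved. The work goes in short steps, Python scripts to look and compute and a shell command to move; the robot and the scene stay as the last step left them, time stands still between calls to the robot, and variables do not carry over. Pictures are saved under pics/ and viewed, at most 14 in all, crops included, and the job is handed in when it is done.

```bash
ls; mkdir -p pics; python3 - <<'E'
from plant import get_obs, vision
import cv2
for n in ["scene","side","wrist"]:
    o=get_obs()
    c=vision.capture(n); cv2.imwrite(f"pics/{n}0.png",c["pixels"][:,:,::-1])
    print(n,{k:v for k,v in c.items() if k!="pixels"})
print(o)
E
```

```text
pics
scene {'vfov': 51.963342410927964, 'cx': 317.5326364239843, 'cy': 243.8188539847205, 'pose': array([[-9.07818931e-01, -3.64240390e-01,  2.07831006e-01,
         7.96741215e+02],
       [ 4.19355677e-01, -7.85682773e-01,  4.54800391e-01,
         4.68442676e+02],
       [-2.36743073e-03,  5.00031517e-01,  8.66003971e-01,
         9.51981588e+02],
       [ 0.00000000e+00,  0.00000000e+00,  0.00000000e+00,
         1.00000000e+00]])}
side {'vfov': 46.9954860722523, 'cx': 329.8544733533695, 'cy': 245.87225090298074, 'pose': array([[ 9.95904695e-01,  6.09436582e-02, -6.67810511e-02,
         4.73038456e+02],
       [-9.00865312e-02,  7.31287473e-01, -6.76093964e-01,
        -9.13589689e+02],
       [ 7.63250673e-03,  6.79341226e-01,  7.33782831e-01,
         1.07458116e+03],
       [ 0.00000000e+00,  0.00000000e+00,  0.00000000e+00,
         1.00000000e+00]])}
wrist {'vfov': 63.797861795650384, 'cx': 323.7129578593742, 'cy': 243.73405052929746, 'T_tool_cam': array([[ 5.44372483e-04,  9.68172776e-01,  2.50282201e-01,
         6.65274390e+01],
       [ 9.99999808e-01, -4.53011187e-04, 
[... 201 characters left out ...]
00000e+00]])}
{'time': 0.1, 'joint_positions': array([ 1.04701242e+00,  3.42642150e-01,  1.52486499e+00, -1.01460834e-05,
        1.27542582e+00, -1.45982861e-01]), 'dq': array([ 0.00017419, -0.00128575, -0.00161456, -0.00139035,  0.00049727,
        0.00026301]), 'tau': array([ 1.07521526e-03, -4.32006168e+01, -2.44695586e+01,  7.18004582e-02,
        5.25664003e-02, -5.90633795e-05]), 'tool_pos': array([193.45981682, 487.68386502, 226.13984479]), 'tcp_rot': array([-3.14026519e+00, -1.85368256e-04,  2.76379444e+00]), 'contact_force': array([ 0.39438909,  0.57604371, -0.00583376]), 'moment': array([ 0.04974692, -0.08741113, -0.04989478]), 'finger_force': 0.0, 'grip_width': 91.71707304317634}
```

View pics/scene0.png

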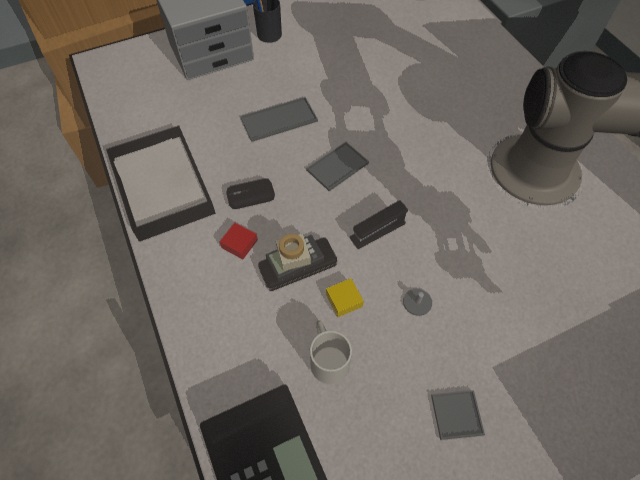

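View pics/side0.png

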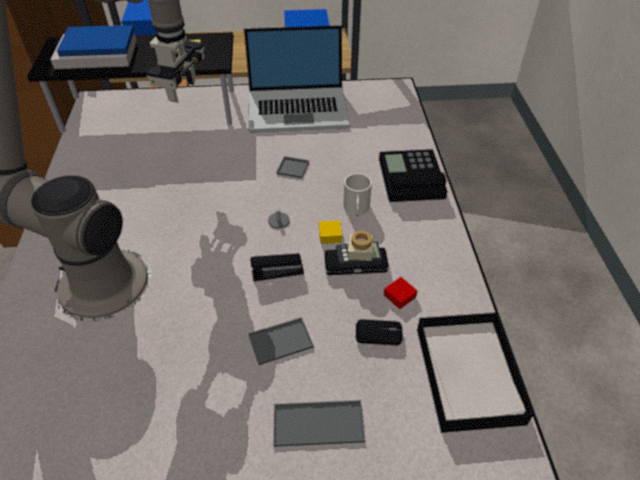

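View pics/wrist0.png

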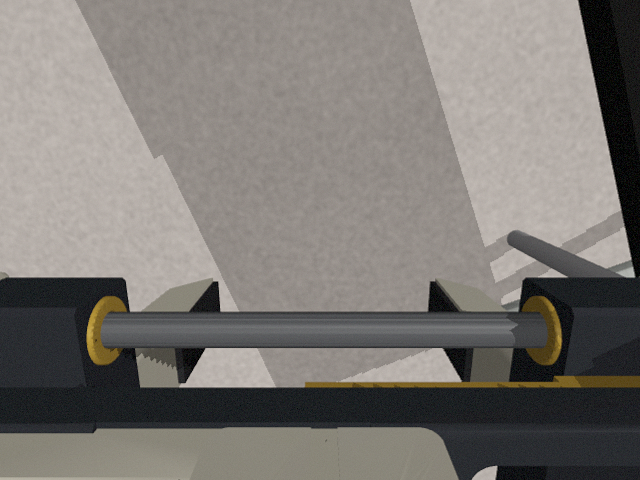

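```bash
cat > h.py <<'E'
import numpy as np, cv2
from plant import get_obs, vision
from scipy.spatial.transform import Rotation as R
def tool():
    o=get_obs(); T=np.eye(4); T[:3,:3]=R.from_euler('xyz',o['tcp_rot']).as_matrix(); T[:3,3]=o['tool_pos']; return T
def cap(n):
    T=tool(); c=vision.capture(n)
    c['P']=c['pose'] if n!='wrist' else T@c['T_tool_cam']
    c['f']=240/np.tan(np.radians(c['vfov'])/2); return c
def ray(c,uv):
    uv=np.atleast_2d(np.array(uv,float))
    d=np.c_[(uv[:,0]-c['cx'])/c['f'],-(uv[:,1]-c['cy'])/c['f'],-np.ones(len(uv))]@c['P'][:3,:3].T
    return c['P'][:3,3],d/np.linalg.norm(d,axis=1)[:,None]
def atz(c,uv,z):
    o,d=ray(c,uv); return o+d*((z-o[2])/d[:,2])[:,None]
def proj(c,X):
    X=np.atleast_2d(X); q=(X-c['P'][:3,3])@c['P'][:3,:3]
    return np.c_[c['cx']-c['f']*q[:,0]/q[:,2],c['cy']+c['f']*q[:,1]/q[:,2]]
def tri(obs):
    A=np.zeros((3,3));b=np.zeros(3);L=[]
    for c,uv in obs:
        o,d=ray(c,uv);M=np.eye(3)-np.outer(d[0],d[0]);A+=M;b+=M@o;L.append((o,d[0],M))
    X=np.linalg.solve(A,b); return X,[round(float(np.linalg.norm(M@(X-o))),1) for o,d,M in L]
def move(dx,tgt_xyz,yaw=None): pass
def togo(xyz,yaw=None):
    """shift and turn in tool axes from the current measured pose to a tool-down pose (yaw of tool, mod pi)"""
    T=tool(); dp=T[:3,:3].T@(np.array(xyz,float)-T[:3,3])/1000
    cur=R.from_matrix(T[:3,:3]).as_euler('xyz')[2]
    r=0 if yaw is None else (yaw-cur+np.pi/2)%np.pi-np.pi/2
    Rt=R.from_euler('xyz',[np.pi,0,cur+r]); rv=(R.from_matrix(T[:3,:3]).inv()*Rt).as_rotvec()
    print('from',T[:3,3].round(1),'dp',dp.round(4),'rot',rv.round(4))
E
python3 - <<'E'
from h import *
s,d=cap('scene'),cap('side')
for n,a,b in [('tape',(291,241),(361,238)),('spindle tip',(419,293),(283,231)),('spindle disc',(418,302),(280,221)),('sq',(457,414),(293,168)),
 ('mid',(337.5,166),(281,341)),('long',(279,119),(319,424)),('mouse',(250,190),(379,329)),('mugtop',(331,346),(358,182)),('red',(239,238),(401,290)),('yellow',(346,295),(330,231)),('stap',(379,224),(277,264))]:
    X,e=tri([(s,a),(d,b)]); print(n,X.round(1),e, atz(s,a,3)[0].round(0),atz(d,b,3)[0].round(0))
def crop(c,u0,v0,w,h,k,n): cv2.imwrite(n,cv2.resize(c['pixels'][v0:v0+h,u0:u0+w,::-1],None,fx=k,fy=k,interpolation=cv2.INTER_CUBIC))
a=cv2.resize(s['pixels'][215:305,215:375,::-1],None,fx=5,fy=5,interpolation=cv2.INTER_CUBIC)
crop(s,215,215,160,90,5,'pics/c1.png')
E
```

```text
tape [638.9  -3.  107.5] [0.3, 0.3] [620. -61.   3.] [656.  95.   3.]
spindle tip [435.  161.1 -11.5] [14.7, 14.7] [426. 168.   3.] [449. 139.   3.]
spindle disc [439.3 183.5  -0.7] [2.7, 2.7] [438. 185.   3.] [442. 178.   3.]
sq [ 4.871e+02  4.091e+02 -3.000e-01] [1.0, 1.0] [487. 410.   3.] [488. 404.   3.]
mid [ 432.4 -210.2    1.5] [0.5, 0.5] [ 432. -209.    3.] [ 433. -211.    3.]
long [ 503.  -415.5    0.9] [1.1, 1.1] [ 503. -413.    3.] [ 504. -417.    3.]
mouse [ 656.4 -213.9   26.9] [0.1, 0.1] [ 653. -231.    3.] [ 661. -198.    3.]
mugtop [658.7 220.   93.2] [1.1, 1.1] [643. 194.   3.] [677. 324.   3.]
red [ 725.5 -104.8   24.4] [1.4, 1.4] [ 722. -118.    3.] [732. -89.   3.]
yellow [572.6 113.6  19.1] [1.9, 1.9] [567. 108.   3.] [576. 128.   3.]
stap [431.3  -3.5  31.9] [0.4, 0.4] [420. -18.   3.] [430.  22.   3.]
```

View pics/c1.png

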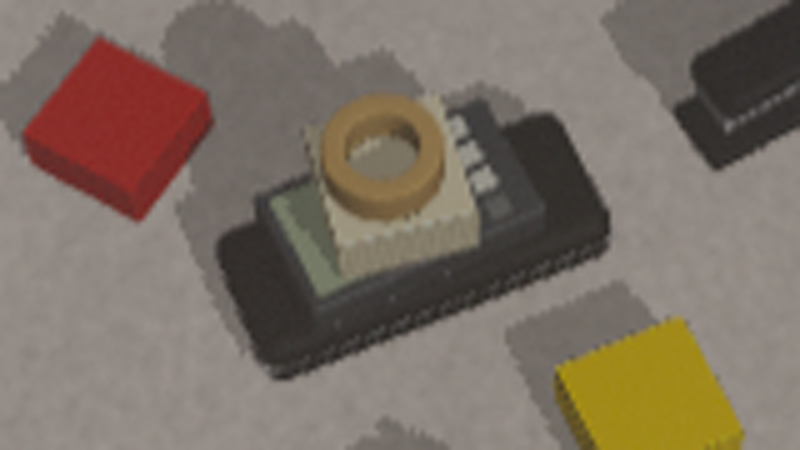

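Look-alikes (scene view): the noteblock could be confused with the red block (239,240) or the yellow block (345,297). The cream block at (292,258), under the tan ring (291,245), matches the description. The crop confirms tan ring, cream block, dark calculator (display at its lower left) and black case. The tape has no rival.

```bash
python3 - <<'E'
from h import *
togo((680,0,250),np.pi)
E
```

```text
from [193.6 487.8 226.4] dp [-0.6321 -0.274  -0.0235] rot [-6.000e-04 -2.000e-04 -3.778e-01]
```

```bash
P='[-0.632,-0.274,-0.024]'; python3 -m pendant '{"dp":[[-0.632,-0.274,-0.024],[-0.632,-0.274,-0.024],[-0.632,-0.274,-0.024],[-0.632,-0.274,-0.024],[-0.632,-0.274,-0.024],[-0.632,-0.274,-0.024],[-0.632,-0.274,-0.024],[-0.632,-0.274,-0.024]],"rotation":[[0,0,-0.378],[0,0,-0.378],[0,0,-0.378],[0,0,-0.378],[0,0,-0.378],[0,0,-0.378],[0,0,-0.378],[0,0,-0.378]]}'; python3 -c "
from h import *
togo((680,0,250),np.pi)"
```

```text
time: 1.25
tool_pos: [537.8, 142.7, 243.8]
tcp_rot: [3.141, 0.0, 3.142]
contact_force: [0.3, 0.5, 0.2]
grip_width: 91.8
finger_force: 0.0
from [537.8 142.7 243.8] dp [-0.1422 -0.1427 -0.0062] rot [ 0.0003  0.0002 -0.    ]
```

```bash
python3 -m pendant '{"dp":[[-0.142,-0.143,-0.006],[-0.142,-0.143,-0.006],[-0.142,-0.143,-0.006],[-0.142,-0.143,-0.006],[-0.142,-0.143,-0.006],[-0.142,-0.143,-0.006]],"rotation":[[0,0,0],[0,0,0],[0,0,0],[0,0,0],[0,0,0],[0,0,0]]}'; python3 -c "
from h import *
c=cap('wrist'); np.save('w1.npy',c,allow_pickle=True); cv2.imwrite('pics/w1.png',c['pixels'][:,:,::-1]); print(c['P'].round(3)); print(tool()[:3,3])"
```

```text
time: 2.0
tool_pos: [678.1, 2.3, 249.6]
tcp_rot: [3.141, -0.001, -3.141]
contact_force: [-0.3, -0.3, -0.2]
grip_width: 92.1
finger_force: 0.0
[[-1.00000e-03 -9.68000e-01 -2.50000e-01  6.11668e+02]
 [ 1.00000e+00 -1.00000e-03 -1.00000e-03  2.22100e+00]
 [ 1.00000e-03 -2.50000e-01  9.68000e-01  4.08705e+02]
 [ 0.00000e+00  0.00000e+00  0.00000e+00  1.00000e+00]]
[678.05136738   2.60435241 249.91042597]
```

View pics/w1.png

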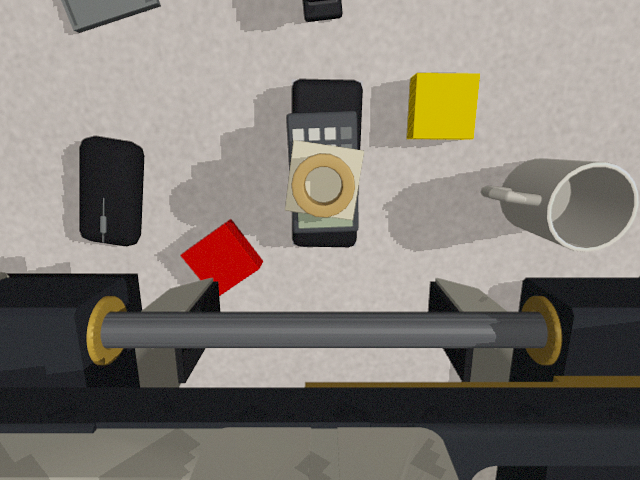

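```bash
python3 - <<'E'
from h import *
w=np.load('w1.npy',allow_pickle=True).item(); s,d=cap('scene'),cap('side')
def mask(c,lo,hi,box):
    u0,v0,u1,v1=box; h=cv2.cvtColor(c['pixels'],cv2.COLOR_RGB2HSV); m=cv2.inRange(h,lo,hi); o=np.zeros_like(m); o[v0:v1,u0:u1]=m[v0:v1,u0:u1]; return o
E=[]
for n,c,b in [('w',w,(270,130,380,240)),('s',s,(265,220,320,265)),('d',d,(340,222,385,255))]:
    m=mask(c,(8,90,60),(22,255,255),b)
    cs,_=cv2.findContours(m,cv2.RETR_CCOMP,cv2.CHAIN_APPROX_NONE)
    cs=sorted(cs,key=cv2.contourArea)[::-1][:2]
    for k in cs:
        print(n,cv2.contourArea(k),cv2.boundingRect(k),[np.round(x,1) for x in cv2.fitEllipse(k)] if len(k)>5 else '')
o=cv2.fitEllipse
print(tri([(w,(323,184.5)),(s,(291,243)),(d,(361.5,238))]))
print(atz(w,[(323,184.5)],106))
# corners read from w1: case outline (top), calc, note
print('note',atz(w,[(294.5,141),(363,151),(355,220),(287,210.5)],86).round(1))
print('calc',atz(w,[(287,114.5),(354.5,110),(360,229)],56).round(1))
print('case',atz(w,[(291,80),(363,80),(356,247),(292,247)],17).round(1))
E
```

```text
w 3034.0 (292, 154, 63, 63) [array([322.8, 185.1]), array([61.8, 62.5]), np.float64(174.0)]
w 1085.0 (304, 166, 39, 38) [array([323. , 184.1]), array([36.6, 37.8]), np.float64(85.1)]
s 468.5 (279, 234, 25, 25) [array([291.1, 246. ]), array([24.4, 24.6]), np.float64(170.3)]
s 114.0 (283, 241, 17, 11) [array([291., 246.]), array([10.1, 14.7]), np.float64(83.0)]
d 286.5 (352, 231, 20, 19) [array([361.3, 239.9]), array([18.6, 19.7]), np.float64(99.7)]
d 36.0 (356, 237, 11, 6) [array([361.2, 239.7]), array([ 4.9, 10. ]), np.float64(91.1)]
(array([641.02810633,   0.64836251, 104.76056452]), [1.7, 1.0, 1.1])
[[642.05740842   1.93837563 106.        ]]
note [[609.2 -21.2  86. ]
 [616.9  34.4  86. ]
 [674.   29.2  86. ]
 [665.9 -28.5  86. ]]
calc [[586.7 -29.5  56. ]
 [582.9  29.1  56. ]
 [688.4  36.5  56. ]]
case [[552.9 -28.5  17. ]
 [552.8  39.6  17. ]
 [716.2  36.6  17. ]
 [716.3 -30.7  17. ]]
```

The wrist view puts the tape at (323,185), the cream block under it, red at (221,257), yellow at (443,105), mug at (570,200) and mouse at (112,190). The three views agree on the tape top: about (642, 2, 105–106). Next: grasp the tape.

```bash
python3 -m pendant '{"dp":[[0.036,0,0.05],[0.036,0,0.1],[0.036,0,0.13],[0.036,0,0.15],[0.036,0,0.161],[0.036,0,0.161],[0.036,0,0.161]],"rotation":[[0,0,0],[0,0,0],[0,0,0],[0,0,0],[0,0,0],[0,0,0],[0,0,0]]}'; python3 -c "
from h import *
togo((642,2,89),np.pi)"
```

```text
time: 3.02
tool_pos: [643.3, 1.6, 89.8]
tcp_rot: [-3.141, 0.002, -3.141]
contact_force: [-0.5, 0.3, -0.6]
grip_width: 91.6
finger_force: 0.0
from [643.3   1.6  89.8] dp [0.0013 0.0004 0.0008] rot [-0.0001  0.0019  0.0005]
```

```bash
python3 -m pendant '{"dp":[[0.001,0,0],[0.001,0,0],[0.001,0,0],[0.001,0,0],[0.001,0,0],[0.001,0,0],[0.001,0,0],[0.001,0,0]],"rotation":[[0,0,0],[0,0,0],[0,0,0],[0,0,0],[0,0,0],[0,0,0],[0,0,0],[0,0,0]]}' 0.044;  python3 -m pendant '{"dp":[[0,0,-0.01],[0,0,-0.03],[0,0,-0.06],[0,0,-0.1],[0,0,-0.13],[0,0,-0.13]],"rotation":[[0,0,0],[0,0,0],[0,0,0],[0,0,0],[0,0,0],[0,0,0]]}'; python3 -c "
from h import *
togo((490,184,220),0.39)"
```

```text
time: 4.03
tool_pos: [641.7, 1.4, 88.7]
tcp_rot: [3.142, 0.0, -3.141]
contact_force: [0.3, -0.3, -0.6]
grip_width: 49.0
finger_force: 30.0
time: 4.78
tool_pos: [643.0, 1.3, 222.2]
tcp_rot: [-3.141, 0.006, -3.141]
contact_force: [0.1, -0.6, -1.2]
grip_width: 48.7
finger_force: 30.0
from [643.    1.3 222.2] dp [0.1529 0.1827 0.0011] rot [-0.0019  0.0062 -0.3898]
```

```bash
python3 -m pendant '{"dp":[[0.153,0.183,0],[0.153,0.183,0],[0.153,0.183,0],[0.153,0.183,0],[0.153,0.183,0],[0.153,0.183,0],[0.153,0.183,0]],"rotation":[[0,-0.006,0],[0,-0.006,0],[0,-0.006,0],[0,-0.006,0],[0,-0.006,0],[0,-0.006,0],[0,-0.006,0]]}'; python3 -c "
from h import *
c=cap('wrist'); np.save('w2.npy',c,allow_pickle=True); cv2.imwrite('pics/w2.png',c['pixels'][:,:,::-1]); print(tool()[:3,3])
print(proj(c,[[439,184,6],[439,184,42]]))"
```

```text
time: 5.65
tool_pos: [489.3, 183.5, 218.2]
tcp_rot: [-3.141, 0.006, 3.14]
contact_force: [-0.5, -0.3, -0.4]
grip_width: 48.8
finger_force: 30.0
[489.25361656 183.42824346 218.19708498]
[[324.1261004  160.50744528]
 [324.17221904 162.50067466]]
```

View pics/w2.png

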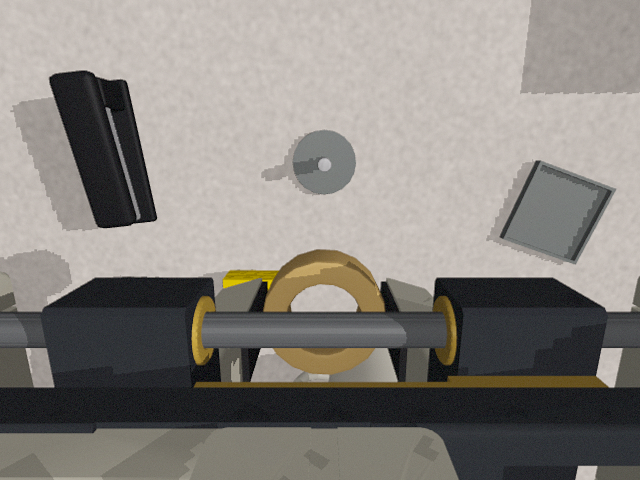

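```bash
python3 - <<'E'
from h import *
w=np.load('w2.npy',allow_pickle=True).item(); s,d=cap('scene'),cap('side')
print(atz(w,[(324.5,161.5)],6),atz(w,[(324.3,164)],42), tri([(w,(324.5,161.5)),(s,(418,301.5)),(d,(279.5,220.5))]))
g=lambda c,b: cv2.resize(c['pixels'][b[1]:b[3],b[0]:b[2],::-1],(400,400),interpolation=cv2.INTER_CUBIC)
cv2.imwrite('pics/sp.png',np.hstack([g(s,(395,275,445,325)),g(d,(255,195,305,245))]))
print('sq',atz(w,[(538,160),(615,190),(577,263),(500,238)],9))
p=atz(w,[(324.5,161.5)],6)[0]; togo((p[0],p[1],100),np.pi)
E
```

```text
[[439.9149441  184.35170916   6.        ]] [[440.25130564 184.1083023   42.        ]] (array([439.23340407, 183.68088801,   1.36883393]), [1.1, 2.4, 1.8])
sq [[438.54463843 383.59882103   9.        ]
 [466.53318823 460.84015966   9.        ]
 [539.35078187 436.85462043   9.        ]
 [513.52934652 356.84985875   9.        ]]
from [489.1 183.6 218.3] dp [0.0499 0.0007 0.1181] rot [-0.0001  0.0056 -0.0014]
```

View pics/sp.png

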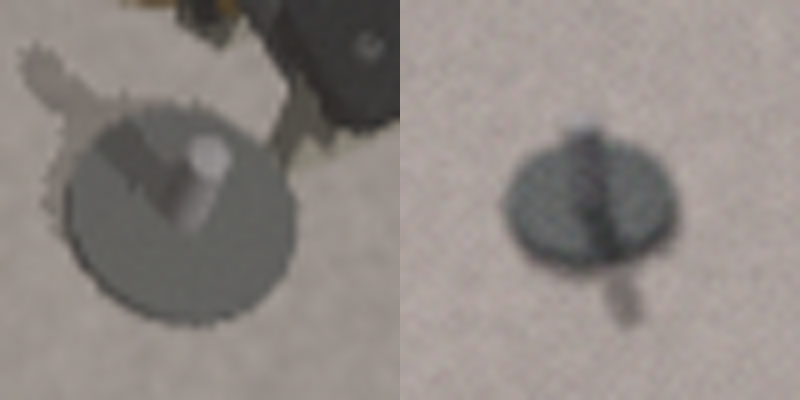

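```bash
python3 - <<'E'
from h import *
w=np.load('w2.npy',allow_pickle=True).item(); s,d=cap('scene'),cap('side')
print(tri([(w,(324.3,164)),(s,(420.9,294.4)),(d,(277.9,211.5))]))
E
python3 -m pendant '{"dp":[[0.049,0.001,0.03],[0.049,0.001,0.08],[0.049,0.001,0.13],[0.049,0.001,0.16],[0.049,0.001,0.16],[0.049,0.001,0.16]],"rotation":[[0,0.006,0],[0,0.006,0],[0,0.006,0],[0,0.006,0],[0,0.006,0],[0,0.006,0]]}'; python3 -c "
from h import *
togo((440,184.2,9.3),np.pi)"
```

```text
(array([438.56587062, 183.28271477,  36.18838003]), [2.2, 1.8, 1.1])
time: 6.65
tool_pos: [441.5, 185.5, 59.4]
tcp_rot: [3.141, 0.002, 3.142]
contact_force: [-0.2, -0.1, -0.0]
grip_width: 49.0
finger_force: 30.0
from [441.5 185.5  59.4] dp [ 0.0016 -0.0013  0.0501] rot [ 0.0005  0.0017 -0.    ]
```

```bash
python3 -m pendant '{"dp":[[0.002,-0.001,0.01],[0.002,-0.001,0.02],[0.002,-0.001,0.03],[0.002,-0.001,0.04],[0.002,-0.001,0.046],[0.002,-0.001,0.05],[0.002,-0.001,0.05],[0.002,-0.001,0.05]],"rotation":[[0,0,0],[0,0,0],[0,0,0],[0,0,0],[0,0,0],[0,0,0],[0,0,0],[0,0,0]]}'
```

```text
time: 7.65
tool_pos: [438.6, 184.4, 8.6]
tcp_rot: [3.142, 0.0, -3.141]
contact_force: [-1.5, -0.4, 3.6]
grip_width: 49.2
finger_force: 30.0
```

```bash
python3 -m pendant '{"dp":[[0,0,0],[0,0,0],[0,0,0],[0,0,0],[0,0,-0.02],[0,0,-0.07],[0,0,-0.13],[0,0,-0.19]],"rotation":[[0,0,0],[0,0,0],[0,0,0],[0,0,0],[0,0,0],[0,0,0],[0,0,0],[0,0,0]]}' 0.075; python3 -c "
from h import *
togo((680,2,230),np.pi)"
```

```text
time: 8.65
tool_pos: [438.2, 184.3, 200.2]
tcp_rot: [3.142, -0.0, -3.141]
contact_force: [0.4, 0.2, -1.3]
grip_width: 74.7
finger_force: 0.0
from [438.2 184.3 200.2] dp [-0.2417 -0.1823 -0.0298] rot [ 0.     -0.0002  0.0002]
```

```bash
python3 -m pendant '{"dp":[[-0.242,-0.182,-0.03],[-0.242,-0.182,-0.03],[-0.242,-0.182,-0.03],[-0.242,-0.182,-0.03],[-0.242,-0.182,-0.03],[-0.242,-0.182,-0.03],[-0.242,-0.182,-0.03],[-0.242,-0.182,-0.03]],"rotation":[[0,0,0],[0,0,0],[0,0,0],[0,0,0],[0,0,0],[0,0,0],[0,0,0],[0,0,0]]}' 0.0915; python3 -c "
from h import *
c=cap('wrist'); np.save('w3.npy',c,allow_pickle=True); print(tool()[:3,3]); s,d=cap('scene'),cap('side')
g=lambda c,b: cv2.resize(c['pixels'][b[1]:b[3],b[0]:b[2],::-1],(400,300),interpolation=cv2.INTER_CUBIC)
cv2.imwrite('pics/w3.png',np.vstack([cv2.resize(c['pixels'][110:260,240:440,::-1],(800,600),interpolation=cv2.INTER_CUBIC)[::1,::1][:600]])[:600])
cv2.imwrite('pics/sp2.png',np.hstack([g(s,(398,280,438,310)),g(d,(260,206,300,236))]))"
```

```text
time: 9.65
tool_pos: [679.8, 3.6, 228.7]
tcp_rot: [3.141, -0.0, -3.14]
contact_force: [0.8, -0.0, 0.5]
grip_width: 91.4
finger_force: 0.0
[679.85934001   3.64660203 228.92535959]
```

View pics/w3.png

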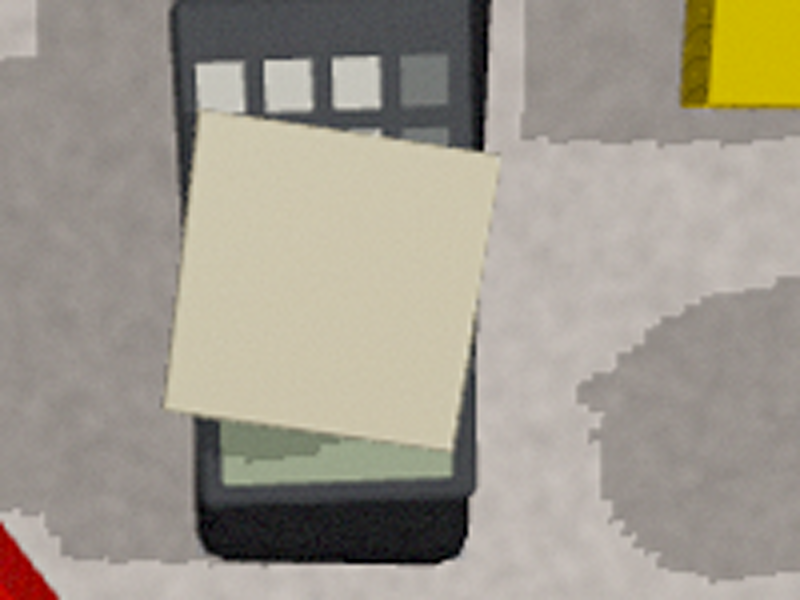

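View pics/sp2.png

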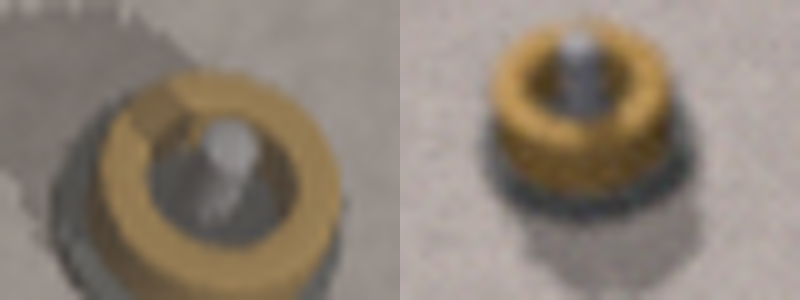

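```bash
cat >> h.py <<'E'
def rect(X):
    r=cv2.minAreaRect(np.array(X)[:,:2].astype(np.float32)); return [np.round(v,2) for v in r]
E
python3 - <<'E'
from h import *
w=np.load('w3.npy',allow_pickle=True).item(); w1=np.load('w1.npy',allow_pickle=True).item()
w2=np.load('w2.npy',allow_pickle=True).item()
for z in (84,86,88):
  n=atz(w,[(290.5,137.5),(364.75,148.75),(352.75,222.5),(281.25,211.75)],z); print(z,n.round(1).tolist(),n.mean(0).round(1),rect(n))
c=atz(w,[(283,110.75),(358.25,233.25),(289.25,235.75)],56);print('calc',c.round(1),(c[0]+c[1])/2)
# square tray
t=atz(w2,[(538,160),(615,190),(577,263),(500,238)],9); print('sq',rect(t),t.mean(0))
s,d=cap('scene'),cap('side')
g=[]
for cc,b in((s,(262,225,325,285)),(d,(340,228,385,270))):
  h=cv2.cvtColor(cc['pixels'],cv2.COLOR_RGB2HSV); m=cv2.inRange(h,(18,25,150),(32,110,255)); k=np.zeros_like(m); k[b[1]:b[3],b[0]:b[2]]=m[b[1]:b[3],b[0]:b[2]]
  cs,_=cv2.findContours(k,cv2.RETR_EXTERNAL,cv2.CHAIN_APPROX_NONE); q=max(cs,key=cv2.contourArea); print(cv2.contourArea(q),rect(q[:,0]), cv2.approxPolyDP(q,2.5,True)[:,0].tolist())
  print('predicted',proj(cc,n).round(1).tolist())
E
```

```text
84 [[608.5, -21.6, 84.0], [616.7, 35.1, 84.0], [674.2, 27.1, 84.0], [665.5, -30.0, 84.0]] [641.2   2.7  84. ] [array([641.21,   2.79]), array([57.78, 58.02]), np.float64(81.54)]
86 [[608.5, -21.4, 86.0], [616.7, 34.9, 86.0], [673.8, 26.9, 86.0], [665.2, -29.8, 86.0]] [641.    2.7  86. ] [array([641.03,   2.8 ]), array([57.4 , 57.64]), np.float64(81.54)]
88 [[608.6, -21.2, 88.0], [616.6, 34.7, 88.0], [673.4, 26.8, 88.0], [664.9, -29.6, 88.0]] [640.9   2.7  88. ] [array([640.84,   2.8 ]), array([57.02, 57.26]), np.float64(81.54)]
calc [[587.  -29.6  56. ]
 [689.4  34.3  56. ]
 [691.8 -26.6  56. ]] [638.21662051   2.38419186  56.        ]
sq [array([490.15, 409.8 ]), array([84.03, 79.61]), np.float64(70.37)] [489.48948876 409.53586497   9.        ]
620.0 [array([292.82, 248.72]), array([25.12, 28.82]), np.float64(75.38)] [[302, 234], [277, 243], [284, 264], [309, 257]]
predicted [[301.7, 233.5], [309.3, 256.6], [281.6, 264.1], [274.7, 240.2]]
391.0 [array([360., 243.]), array([18., 24.]), np.float64(90.0)] [[349, 235], [349, 251], [372, 251], [372, 235]]
predicted [[349.3, 249.8], [350.0, 233.0], [373.0, 233.9], [372.8, 250.9]]
```

```bash
python3 - <<'E'
from h import *
togo((641,2.8,65.5),2.997)
E
```

```text
from [680.3   3.1 228.9] dp [ 0.0394 -0.0003  0.1634] rot [1.000e-04 6.000e-04 1.456e-01]
```

```bash
python3 -m pendant '{"dp":[[0.039,0,0.05],[0.039,0,0.09],[0.039,0,0.12],[0.039,0,0.14],[0.039,0,0.155],[0.039,0,0.1634],[0.039,0,0.1634],[0.039,0,0.1634]],"rotation":[[0,0,0.1456],[0,0,0.1456],[0,0,0.1456],[0,0,0.1456],[0,0,0.1456],[0,0,0.1456],[0,0,0.1456],[0,0,0.1456]]}'; python3 -m pendant '{"dp":[[0,0,0],[0,0,0],[0,0,0],[0,0,0],[0,0,0],[0,0,0],[0,0,0]],"rotation":[[0,0,0],[0,0,0],[0,0,0],[0,0,0],[0,0,0],[0,0,0],[0,0,0]]}' 0.05
```

```text
time: 10.9
tool_pos: [642.2, 2.4, 65.8]
tcp_rot: [3.141, 0.002, 2.996]
contact_force: [-1.0, 0.4, 0.1]
grip_width: 91.5
finger_force: 0.0
time: 11.78
tool_pos: [641.6, 2.4, 65.0]
tcp_rot: [3.142, 0.0, 2.996]
contact_force: [-1.4, 0.7, 1.1]
grip_width: 57.7
finger_force: 30.0
```

```bash
python3 -m pendant '{"dp":[[0,0,-0.01],[0,0,-0.03],[0,0,-0.07],[0,0,-0.12],[0,0,-0.14],[0,0,-0.14]],"rotation":[[0,0,0],[0,0,0],[0,0,0],[0,0,0],[0,0,0],[0,0,0]]}'; python3 -c "
from h import *
togo((546,390,205),2.8)"
```

```text
time: 12.52
tool_pos: [642.5, 2.4, 207.3]
tcp_rot: [3.141, 0.004, 2.996]
contact_force: [-0.6, 0.0, -2.5]
grip_width: 57.7
finger_force: 30.0
from [642.5   2.4 207.3] dp [0.1516 0.3695 0.0017] rot [0.0007 0.0044 0.1963]
```

```bash
python3 -m pendant '{"dp":[[0.152,0.37,0],[0.152,0.37,0],[0.152,0.37,0],[0.152,0.37,0],[0.152,0.37,0],[0.152,0.37,0],[0.152,0.37,0],[0.152,0.37,0]],"rotation":[[0,0,0.196],[0,0,0.196],[0,0,0.196],[0,0,0.196],[0,0,0.196],[0,0,0.196],[0,0,0.196],[0,0,0.196]]}'; python3 -m pendant '{"dp":[[0,0,0],[0,0,0]],"rotation":[[0,0,0],[0,0,0]]}'; python3 -c "
from h import *
c=cap('wrist'); np.save('w4.npy',c,allow_pickle=True); print(tool()[:3,3]); cv2.imwrite('pics/w4.png',c['pixels'][0:360,100:580,::-1])"
```

```text
time: 13.52
tool_pos: [543.1, 392.3, 202.8]
tcp_rot: [-3.139, -0.002, 2.804]
contact_force: [0.5, -1.3, -0.5]
grip_width: 57.7
finger_force: 30.0
time: 13.78
tool_pos: [545.4, 389.1, 204.6]
tcp_rot: [-3.141, -0.0, 2.798]
contact_force: [0.7, -0.5, -1.3]
grip_width: 57.9
finger_force: 30.0
[545.40733403 389.15722236 204.84257013]
```

View pics/w4.png

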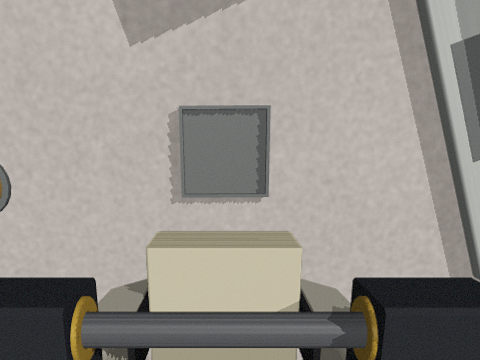

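```bash
python3 - <<'E'
from h import *
w=np.load('w4.npy',allow_pickle=True).item(); s,d=cap('scene'),cap('side')
q=[(279.5,106),(370.5,105.5),(369,196.5),(281.5,197)]
t=atz(w,q,9); print(rect(t),t.mean(0).round(1)); 
print(tri([(w,np.mean(q,0)),(s,(457.5,413.5)),(d,(293,167.5))]))
c=t.mean(0); r=rect(t); togo((c[0],c[1],60),np.radians(float(r[2])+90))
E
```

```text
[array([490.06, 410.27]), array([80.6 , 79.27]), np.float64(70.7)] [490.1 410.3   9. ]
(array([487.64945008, 409.63351576,   1.83332103]), [1.8, 2.1, 1.0])
from [545.3 389.5 205.1] dp [0.059  0.001  0.1451] rot [ 0.0001  0.0001 -0.0061]
```

```bash
python3 -m pendant '{"dp":[[0.059,0.001,0.04],[0.059,0.001,0.08],[0.059,0.001,0.12],[0.059,0.001,0.145],[0.059,0.001,0.145],[0.059,0.001,0.145]],"rotation":[[0,0,-0.006],[0,0,-0.006],[0,0,-0.006],[0,0,-0.006],[0,0,-0.006],[0,0,-0.006]]}'; python3 -c "
from h import *
togo((489.7,410.2,12.5),np.radians(160.7))"
```

```text
time: 14.68
tool_pos: [490.5, 411.5, 61.4]
tcp_rot: [3.14, 0.001, 2.806]
contact_force: [0.3, 0.7, -0.9]
grip_width: 58.1
finger_force: 30.0
from [490.5 411.5  61.4] dp [ 0.0004 -0.0016  0.0489] rot [0.0019 0.0014 0.001 ]
```

```bash
python3 -m pendant '{"dp":[[0,-0.001,0.015],[0,-0.001,0.03],[0,-0.001,0.04],[0,-0.001,0.045],[0,-0.001,0.049],[0,-0.001,0.049],[0,-0.001,0.049]],"rotation":[[0,0,0],[0,0,0],[0,0,0],[0,0,0],[0,0,0],[0,0,0],[0,0,0]]}'
```

```text
time: 15.55
tool_pos: [489.3, 410.4, 12.0]
tcp_rot: [3.141, 0.0, 2.806]
contact_force: [-2.3, -2.0, 5.3]
grip_width: 58.0
finger_force: 30.0
```

```bash
python3 -m pendant '{"dp":[[0,0,0],[0,0,0],[0,0,0],[0,0,0],[0,0,-0.02],[0,0,-0.07],[0,0,-0.13],[0,0,-0.19]],"rotation":[[0,0,0],[0,0,0],[0,0,0],[0,0,0],[0,0,0],[0,0,0],[0,0,0],[0,0,0]]}' 0.085; python3 -c "
from h import *
togo((688,2,200),np.pi)"
```

```text
time: 16.55
tool_pos: [489.0, 410.1, 202.7]
tcp_rot: [-3.141, -0.0, 2.806]
contact_force: [1.3, 1.0, -0.1]
grip_width: 85.1
finger_force: 0.0
from [489.  410.1 202.7] dp [-0.3223 -0.3199  0.0027] rot [-1.000e-04 -2.000e-04 -3.354e-01]
```

```bash
python3 -m pendant '{"dp":[[-0.322,-0.32,0],[-0.322,-0.32,0],[-0.322,-0.32,0],[-0.322,-0.32,0],[-0.322,-0.32,0],[-0.322,-0.32,0],[-0.322,-0.32,0],[-0.322,-0.32,0]],"rotation":[[0,0,-0.335],[0,0,-0.335],[0,0,-0.335],[0,0,-0.335],[0,0,-0.335],[0,0,-0.335],[0,0,-0.335],[0,0,-0.335]]}' 0.0915; python3 -m pendant '{"dp":[[0,0,0],[0,0,0],[0,0,0]],"rotation":[[0,0,0],[0,0,0],[0,0,0]]}'; python3 -c "
from h import *
c=cap('wrist'); np.save('w5.npy',c,allow_pickle=True); print(tool()[:3,3]); s=cap('scene')
a=cv2.resize(c['pixels'][60:270,230:430,::-1],None,fx=2.8,fy=2.8,interpolation=cv2.INTER_CUBIC)
b=cv2.resize(s['pixels'][380:450,420:500,::-1],(240,210),interpolation=cv2.INTER_CUBIC)
a=cv2.copyMakeBorder(a,0,0,0,240,cv2.BORDER_CONSTANT); a[:210,-240:]=b
cv2.imwrite('pics/w5.png',a)"
```

```text
time: 17.55
tool_pos: [688.9, -2.0, 200.3]
tcp_rot: [-3.141, -0.0, 3.137]
contact_force: [-0.6, 1.1, -0.8]
grip_width: 91.6
finger_force: 0.0
time: 17.92
tool_pos: [687.5, 4.2, 201.3]
tcp_rot: [3.141, 0.0, -3.14]
contact_force: [-0.2, 0.3, 0.4]
grip_width: 91.6
finger_force: 0.0
[687.63107457   3.9513224  201.38157033]
```

View pics/w5.png

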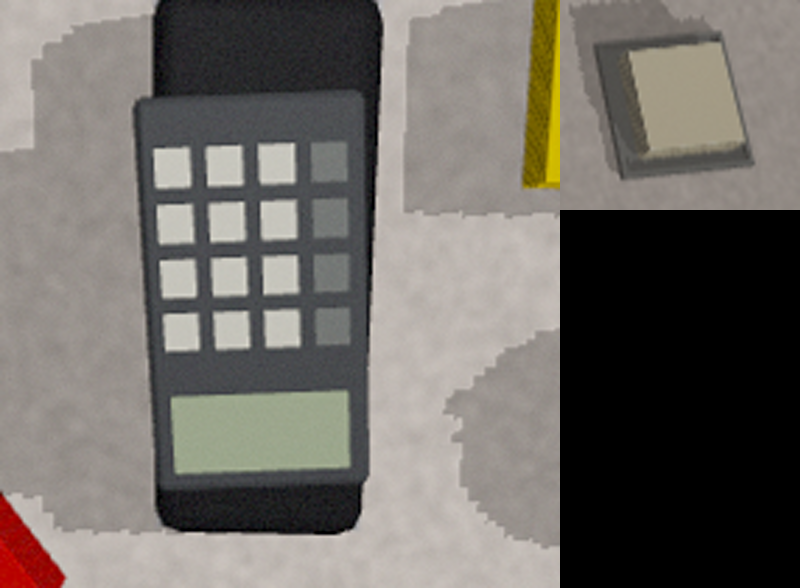

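```bash
python3 - <<'E'
from h import *
w=np.load('w5.npy',allow_pickle=True).item()
f=lambda q:np.array(q)/2.8+[230,60]
t=atz(w,f([(135,100),(364,91),(368,482),(158,491)]),56); print(t.round(1).tolist(),rect(t),t.mean(0).round(1))
mid=lambda a,b:(t[a]+t[b])/2
ax=mid(2,3)-mid(0,1); yc=np.arctan2(ax[1],ax[0]); print('len',np.linalg.norm(ax),'yaw deg',np.degrees(yc))
k=atz(w,f([(158,515),(360,515)]),17); print('case',k.round(1)); k=atz(w,f([(155,10),(382,10)]),17); print(k.round(1))
s=cap('scene');d=cap('side')
a=np.hstack([cv2.resize(c['pixels'][b[1]:b[3],b[0]:b[2],::-1],(400,300),interpolation=cv2.INTER_CUBIC) for c,b in((s,(248,225,348,300)),(d,(310,220,410,295)))])
cv2.imwrite('pics/h5.png',a)
m=t.mean(0); print(proj(s,t),proj(d,t)); togo((m[0],m[1],43.5),yc+np.pi)
E
```

```text
[[586.5, -29.6, 56.0], [584.1, 31.0, 56.0], [690.1, 34.9, 56.0], [692.9, -25.8, 56.0]] [array([638.49,   2.57]), array([106.59,  60.8 ]), np.float64(2.12)] [638.4   2.6  56. ]
len 106.22958306771206 yaw deg 2.0762765133083425
case [[710.2 -29.8  17. ]
 [710.   36.5  17. ]]
[[557.3 -27.4  17. ]
 [557.1  39.1  17. ]]
[[310.05752633 234.46115913]
 [323.18923135 256.80109646]
 [276.54519209 277.7300119 ]
 [264.12887827 254.33768577]] [[340.29585708 261.63005306]
 [336.88389359 243.6700081 ]
 [378.2067954  240.01787783]
 [383.01009667 257.77156118]]
from [687.8   3.1 201.2] dp [ 0.0495 -0.0004  0.1577] rot [ 0.      0.0003 -0.0354]
```

```bash
python3 - <<'E'
from h import *
w=np.load('w5.npy',allow_pickle=True).item(); s=cap('scene');d=cap('side');o=[]
for c,b in((w,(270,180,370,240)),(s,(255,240,300,285)),(d,(355,235,400,270))):
    h=cv2.cvtColor(c['pixels'],cv2.COLOR_RGB2HSV); m=cv2.inRange(h,(35,25,90),(75,120,255)); k=np.zeros_like(m); k[b[1]:b[3],b[0]:b[2]]=m[b[1]:b[3],b[0]:b[2]]
    M=cv2.moments(k,True); o.append((c,(M['m10']/M['m00'],M['m01']/M['m00']))); print(M['m00'],np.round(o[-1][1],1))
print(tri(o),tri(o[:2]),tri(o[1:]))
E
```

```text
1772.0 [322.8 213.9]
231.0 [278.4 262.4]
148.0 [372.9 249.8]
(array([673.52570829,   3.57933019,  55.22145519]), [1.8, 0.3, 1.5]) (array([674.20107475,   4.10120445,  57.24931033]), [0.9, 0.9]) (array([672.61663893,   3.46693929,  54.77221894]), [0.5, 0.5])
```

```bash
python3 -m pendant '{"dp":[[0.05,0,0.05],[0.05,0,0.09],[0.05,0,0.12],[0.05,0,0.135],[0.05,0,0.145],[0.05,0,0.153],[0.05,0,0.158],[0.05,0,0.158]],"rotation":[[0,0,-0.035],[0,0,-0.035],[0,0,-0.035],[0,0,-0.035],[0,0,-0.035],[0,0,-0.035],[0,0,-0.035],[0,0,-0.035]]}'
```

```text
time: 19.23
tool_pos: [638.1, 2.2, 43.0]
tcp_rot: [3.142, 0.0, -3.107]
contact_force: [0.2, 0.4, 0.5]
grip_width: 91.2
finger_force: 0.0
```

```bash
python3 -m pendant '{"dp":[[0,0,0],[0,0,0],[0,0,0],[0,0,0],[0,0,0],[0,0,0],[0,0,0]],"rotation":[[0,0,0],[0,0,0],[0,0,0],[0,0,0],[0,0,0],[0,0,0],[0,0,0]]}' 0.054; python3 -m pendant '{"dp":[[0,0,-0.01],[0,0,-0.03],[0,0,-0.07],[0,0,-0.12],[0,0,-0.16],[0,0,-0.16],[0,0,-0.16]],"rotation":[[0,0,0],[0,0,0],[0,0,0],[0,0,0],[0,0,0],[0,0,0],[0,0,0]]}'; python3 - <<'E'
from h import *
s=cap('scene'); print('mid',rect(atz(s,[(306.5,165),(347.5,143.5),(368.5,163.5),(327.5,188.5)],9)),'long',rect(atz(s,[(240,118),(308.5,97.5),(317.5,119),(251.5,139.5)],9)))
E
```

```text
time: 20.1
tool_pos: [638.1, 2.2, 43.2]
tcp_rot: [3.142, 0.0, -3.107]
contact_force: [0.1, 0.2, 2.2]
grip_width: 61.5
finger_force: 30.0
time: 20.98
tool_pos: [637.3, 2.2, 202.2]
tcp_rot: [3.141, -0.001, -3.107]
contact_force: [0.0, 0.4, -1.4]
grip_width: 62.0
finger_force: 30.0
mid [array([ 433.18, -209.47]), array([125.73,  86.9 ]), np.float64(11.91)] long [array([ 500.59, -409.42]), array([ 81.2 , 191.81]), np.float64(87.8)]
```

```bash
python3 -c "
from h import *
togo((543,-187,250),np.radians(-168))"
```

```text
from [637.1   2.2 201.5] dp [ 0.1007 -0.1858 -0.0484] rot [ 0.0008 -0.0028 -0.1749]
```

```bash
python3 -m pendant '{"dp":[[0.101,-0.186,-0.048],[0.101,-0.186,-0.048],[0.101,-0.186,-0.048],[0.101,-0.186,-0.048],[0.101,-0.186,-0.048],[0.101,-0.186,-0.048],[0.101,-0.186,-0.048],[0.101,-0.186,-0.048]],"rotation":[[0,0,-0.175],[0,0,-0.175],[0,0,-0.175],[0,0,-0.175],[0,0,-0.175],[0,0,-0.175],[0,0,-0.175],[0,0,-0.175]]}';  python3 -c "
from h import *
c=cap('wrist'); np.save('w6.npy',c,allow_pickle=True); print(tool()[:3,3]); cv2.imwrite('pics/w6.png',c['pixels'][0:320,:,::-1])"
```

```text
time: 22.02
tool_pos: [543.7, -186.2, 250.5]
tcp_rot: [3.141, -0.001, -2.93]
contact_force: [-0.2, 0.8, -1.6]
grip_width: 61.4
finger_force: 30.0
[ 543.73300654 -186.37765861  250.60307099]
```

View pics/w6.png

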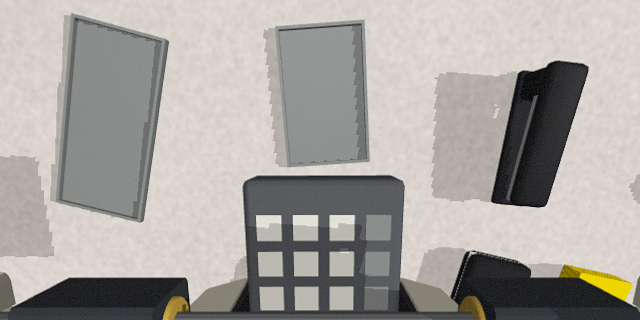

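```bash
python3 - <<'E'
from h import *
w=np.load('w6.npy',allow_pickle=True).item(); s,d=cap('scene'),cap('side')
for n,q,a,b in (('mid',[(276,26),(363.5,20.5),(369.5,161),(287,167)],(337.5,165.5),(281,341)),('long',[(72,14),(168,41),(143,222),(54,201)],(279,118.5),(319,424))):
    t=atz(w,q,9); m=t.mean(0); ax=(t[0]+t[1]-t[2]-t[3])/2; print(n,t.round(1).tolist(),rect(t),m.round(1),'len',np.linalg.norm(ax),'deg',np.degrees(np.arctan2(ax[1],ax[0])))
    print(tri([(w,proj(w,m)[0]),(s,a),(d,b)]))
    if n=='mid': togo((m[0],m[1],60),np.arctan2(ax[1],ax[0]))
E
```

```text
mid [[383.4, -266.1, 9.0], [361.7, -187.1, 9.0], [485.2, -151.0, 9.0], [508.7, -231.8, 9.0]] [array([ 434.57, -209.53]), array([129.87,  84.23]), np.float64(16.21)] [ 434.7 -209.     9. ] len 129.28351906056253 deg -164.18496926807953
(array([ 432.90688432, -210.09509663,    2.62836736]), [1.5, 1.3, 0.8])
from [ 543.7 -186.7  250.8] dp [0.1112 0.0009 0.1908] rot [ 0.0001 -0.     -0.0655]
long [[413.4, -453.3, 9.0], [417.4, -363.5, 9.0], [596.8, -370.0, 9.0], [593.9, -462.8, 9.0]] [array([ 505.25, -413.15]), array([ 92.84, 180.74]), np.float64(87.95)] [ 505.4 -412.4    9. ] len 180.10903100829842 deg 177.4661257942824
(array([ 503.85724649, -415.8463042 ,    2.46939351]), [1.9, 2.2, 0.7])
```

```bash
python3 -m pendant '{"dp":[[0.055,0.001,0.03],[0.111,0.001,0.08],[0.111,0.001,0.13],[0.111,0.001,0.17],[0.111,0.001,0.19],[0.111,0.001,0.19],[0.111,0.001,0.19],[0.111,0.001,0.19]],"rotation":[[0,0,-0.066],[0,0,-0.066],[0,0,-0.066],[0,0,-0.066],[0,0,-0.066],[0,0,-0.066],[0,0,-0.066],[0,0,-0.066]]}'; python3 -c "
from h import *
togo((434.4,-209.3,12.7),np.radians(-164))"
```

```text
time: 23.18
tool_pos: [435.4, -209.7, 62.1]
tcp_rot: [-3.14, 0.002, -2.866]
contact_force: [-0.7, -0.8, -1.1]
grip_width: 62.0
finger_force: 30.0
from [ 435.4 -209.7   62.1] dp [0.001  0.0008 0.0494] rot [-0.0018  0.0016 -0.0034]
```

```bash
python3 -m pendant '{"dp":[[0.001,0.001,0.015],[0.001,0.001,0.03],[0.001,0.001,0.04],[0.001,0.001,0.045],[0.001,0.001,0.0495],[0.001,0.001,0.0495],[0.001,0.001,0.0495]],"rotation":[[0,0,-0.003],[0,0,-0.003],[0,0,-0.003],[0,0,-0.003],[0,0,-0.003],[0,0,-0.003],[0,0,-0.003]]}'
```

```text
time: 24.05
tool_pos: [433.8, -208.8, 11.9]
tcp_rot: [-3.141, 0.001, -2.863]
contact_force: [-0.2, 1.1, 2.9]
grip_width: 61.8
finger_force: 30.0
```

```bash
python3 -m pendant '{"dp":[[0,0,0],[0,0,0],[0,0,0],[0,0,0],[0,0,-0.02],[0,0,-0.07],[0,0,-0.13],[0,0,-0.19]],"rotation":[[0,0,0],[0,0,0],[0,0,0],[0,0,0],[0,0,0],[0,0,0],[0,0,0],[0,0,0]]}' 0.085; python3 -c "
from h import *
togo((690,3,190),np.pi)"
```

```text
time: 25.05
tool_pos: [433.1, -208.4, 203.3]
tcp_rot: [3.141, -0.0, -2.863]
contact_force: [1.1, -0.9, -0.4]
grip_width: 85.0
finger_force: 0.0
from [ 433.1 -208.4  203.3] dp [-0.3051  0.1326  0.0133] rot [ 3.000e-04 -1.000e-04  2.786e-01]
```

```bash
python3 -m pendant '{"dp":[[-0.305,0.133,0.013],[-0.305,0.133,0.013],[-0.305,0.133,0.013],[-0.305,0.133,0.013],[-0.305,0.133,0.013],[-0.305,0.133,0.013],[-0.305,0.133,0.013],[-0.305,0.133,0.013]],"rotation":[[0,0,0.279],[0,0,0.279],[0,0,0.279],[0,0,0.279],[0,0,0.279],[0,0,0.279],[0,0,0.279],[0,0,0.279]]}' 0.0915;  python3 -c "
from h import *
c=cap('wrist'); np.save('w7.npy',c,allow_pickle=True); print(tool()[:3,3]); s=cap('scene');d=cap('side')
a=np.zeros((460,800,3),np.uint8); a[:,:440]=cv2.resize(c['pixels'][40:270,220:440,::-1],None,fx=2,fy=2,interpolation=cv2.INTER_CUBIC)
a[:230,440:]=cv2.resize(s['pixels'][225:300,245:362,::-1],(360,230),interpolation=cv2.INTER_CUBIC)
a[230:,440:]=cv2.resize(s['pixels'][130:205,290:407,::-1],(360,230),interpolation=cv2.INTER_CUBIC)
cv2.imwrite('pics/w7.png',a)
h=cv2.cvtColor(c['pixels'],cv2.COLOR_RGB2GRAY); m=(h<60).astype(np.uint8); m[:, :265]=0; m[:,400:]=0; m[265:]=0
q=max(cv2.findContours(m,cv2.RETR_EXTERNAL,cv2.CHAIN_APPROX_NONE)[0],key=cv2.contourArea); print(rect(q[:,0]),cv2.boundingRect(q))
X=atz(c,q[:,0],20); print(rect(X))"
```

```text
time: 26.05
tool_pos: [689.4, 2.5, 188.1]
tcp_rot: [-3.141, -0.001, 3.141]
contact_force: [-0.7, -0.2, -0.5]
grip_width: 91.3
finger_force: 0.0
[689.39465115   2.17657137 188.53874502]
[array([327., 151.]), array([202.,  84.]), np.float64(90.0)] (285, 50, 85, 203)
[array([633.61,   4.09]), array([ 66.84, 162.7 ]), np.float64(88.97)]
```

View pics/w7.png

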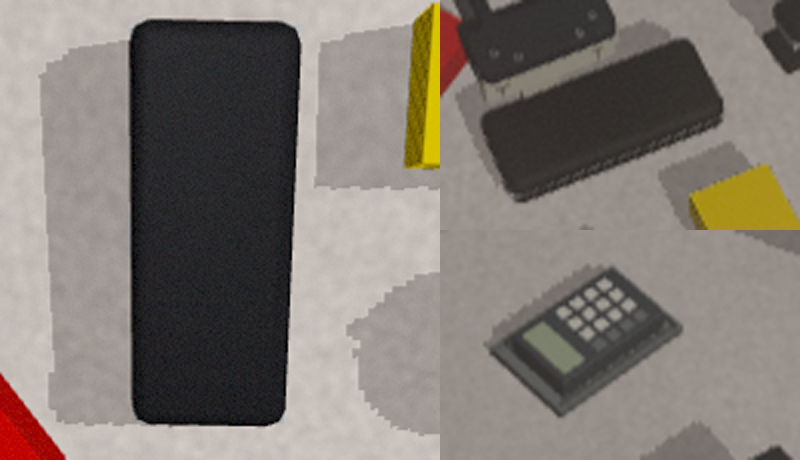

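```bash
python3 -c "
from h import *
togo((633.6,4.1,9.8),np.radians(178.97))"
```

```text
from [689.6   2.  189. ] dp [0.056  0.002  0.1792] rot [-0.0001  0.0002  0.0162]
```

```bash
python3 -m pendant '{"dp":[[0.056,0.002,0.04],[0.056,0.002,0.08],[0.056,0.002,0.12],[0.056,0.002,0.145],[0.056,0.002,0.163],[0.056,0.002,0.173],[0.056,0.002,0.179],[0.056,0.002,0.179]],"rotation":[[0,0,0.016],[0,0,0.016],[0,0,0.016],[0,0,0.016],[0,0,0.016],[0,0,0.016],[0,0,0.016],[0,0,0.016]]}'; python3 -m pendant '{"dp":[[0,0,0],[0,0,0],[0,0,0],[0,0,0],[0,0,0],[0,0,0],[0,0,0]],"rotation":[[0,0,0],[0,0,0],[0,0,0],[0,0,0],[0,0,0],[0,0,0],[0,0,0]]}' 0.058; python3 -m pendant '{"dp":[[0,0,-0.01],[0,0,-0.03],[0,0,-0.07],[0,0,-0.12],[0,0,-0.15],[0,0,-0.15],[0,0,-0.15]],"rotation":[[0,0,0],[0,0,0],[0,0,0],[0,0,0],[0,0,0],[0,0,0],[0,0,0]]}'; python3 -c "
from h import *
togo((600,-210,170),np.radians(177.5))
togo((504.5,-413.5,170),np.radians(177.5))"
```

```text
time: 27.2
tool_pos: [634.3, 5.1, 9.7]
tcp_rot: [3.142, 0.001, 3.125]
contact_force: [0.2, 0.5, 0.4]
grip_width: 91.5
finger_force: 0.0
time: 28.08
tool_pos: [634.3, 5.1, 9.8]
tcp_rot: [3.142, 0.001, 3.125]
contact_force: [-0.9, 0.1, 5.3]
grip_width: 65.8
finger_force: 30.0
time: 28.95
tool_pos: [633.2, 5.2, 158.1]
tcp_rot: [3.141, -0.002, 3.125]
contact_force: [0.0, -0.1, -1.3]
grip_width: 65.6
finger_force: 30.0
from [633.2   5.2 158.1] dp [ 0.0297 -0.2158 -0.012 ] rot [ 0.0003 -0.0025  0.0272]
from [633.2   5.2 158.1] dp [ 0.1218 -0.4208 -0.0118] rot [ 0.0003 -0.0025  0.0272]
```

```bash
python3 -m pendant '{"dp":[[0.074,-0.268,-0.042],[0.074,-0.268,-0.042],[0.074,-0.268,-0.042],[0.074,-0.268,-0.042],[0.074,-0.268,-0.042],[0.074,-0.268,-0.042],[0.074,-0.268,-0.042]],"rotation":[[0,0,0.027],[0,0,0.027],[0,0,0.027],[0,0,0.027],[0,0,0.027],[0,0,0.027],[0,0,0.027]]}';  cat > seg.py <<'E'
from h import *
def seg(c,uv,z=9):
    p=cv2.GaussianBlur(c['pixels'],(5,5),0).astype(int); m=((p[:,:,1]-p[:,:,0]>=2)&(p[:,:,1]>50)).astype(np.uint8)
    m=cv2.morphologyEx(m,cv2.MORPH_OPEN,np.ones((3,3))); m=cv2.morphologyEx(m,cv2.MORPH_CLOSE,np.ones((5,5)))
    for q in cv2.findContours(m,cv2.RETR_EXTERNAL,cv2.CHAIN_APPROX_NONE)[0]:
        if cv2.pointPolygonTest(q,uv,False)>0: return rect(atz(c,q[:,0],z)),cv2.boundingRect(q),rect(q[:,0])
E
python3 - <<'E'
from seg import *
w6=np.load('w6.npy',allow_pickle=True).item()
print('mid w6',seg(w6,(323,95))); print('long w6',seg(w6,(110,120)))
c=cap('wrist'); np.save('w8.npy',c,allow_pickle=True); print(tool()[:3,3]); u=proj(c,[[504.5,-413.5,3]])[0]; print(u, seg(c,tuple(u)))
E
```

```text
time: 29.82
tool_pos: [555.3, -260.7, 199.8]
tcp_rot: [3.14, -0.002, 3.098]
contact_force: [-0.4, 0.3, -1.5]
grip_width: 65.7
finger_force: 30.0
mid w6 ([array([ 434.5 , -209.37]), array([128.35,  82.36]), np.float64(16.03)], (276, 21, 93, 145), [array([324.39,  93.26]), array([139.98,  87.65]), np.float64(85.71)])
long w6 ([array([ 505.11, -412.2 ]), array([ 89.91, 180.43]), np.float64(87.75)], (57, 15, 111, 206), [array([107.5 , 117.84]), array([ 98.09, 195.08]), np.float64(7.72)])
[ 555.59593369 -260.30368573  200.07688069]
[152.44860561 169.9160721 ] ([array([ 504.96, -412.78]), array([ 89.1 , 180.43]), np.float64(87.85)], (86, 61, 122, 207), [array([147.04, 164.  ]), array([213.43, 105.22]), np.float64(85.24)])
```

```bash
python3 -c "
from h import *
togo((505.3,-413.5,80),np.radians(177.85))"
```

```text
from [ 555.6 -260.3  200.1] dp [ 0.0435 -0.1554  0.1199] rot [ 0.0018 -0.002  -0.005 ]
```

```bash
python3 -m pendant '{"dp":[[0.015,-0.05,0],[0.03,-0.1,0.02],[0.0435,-0.155,0.05],[0.0435,-0.155,0.09],[0.0435,-0.155,0.12],[0.0435,-0.155,0.13],[0.0435,-0.155,0.13],[0.0435,-0.155,0.13]],"rotation":[[0,0,-0.005],[0,0,-0.005],[0,0,-0.005],[0,0,-0.005],[0,0,-0.005],[0,0,-0.005],[0,0,-0.005],[0,0,-0.005]]}'; python3 -c "
from h import *
togo((505.3,-413.5,13),np.radians(177.85))"
```

```text
time: 30.88
tool_pos: [506.6, -414.7, 73.1]
tcp_rot: [-3.14, 0.002, 3.104]
contact_force: [1.2, 0.4, -0.5]
grip_width: 66.0
finger_force: 30.0
from [ 506.6 -414.7   73.1] dp [0.0015 0.0013 0.0601] rot [-0.0018  0.002   0.    ]
```

```bash
python3 -m pendant '{"dp":[[0.001,0.001,0.02],[0.001,0.001,0.035],[0.001,0.001,0.045],[0.001,0.001,0.052],[0.001,0.001,0.057],[0.001,0.001,0.06],[0.001,0.001,0.06],[0.001,0.001,0.06]],"rotation":[[0,0,0],[0,0,0],[0,0,0],[0,0,0],[0,0,0],[0,0,0],[0,0,0],[0,0,0]]}'
```

```text
time: 31.88
tool_pos: [504.7, -413.7, 12.8]
tcp_rot: [-3.141, 0.001, 3.103]
contact_force: [-1.8, 2.4, 5.6]
grip_width: 65.8
finger_force: 30.0
```

```bash
python3 -m pendant '{"dp":[[0,0,0],[0,0,0],[0,0,0],[0,0,0],[0,0,-0.02],[0,0,-0.07],[0,0,-0.13],[0,0,-0.19]],"rotation":[[0,0,0],[0,0,0],[0,0,0],[0,0,0],[0,0,0],[0,0,0],[0,0,0],[0,0,0]]}' 0.085; python3 -m pendant '{"dp":[[-0.05,0.05,0],[-0.05,0.1,0],[-0.05,0.15,0],[-0.05,0.15,0],[-0.05,0.15,0],[-0.05,0.15,0]],"rotation":[[0,0,0],[0,0,0],[0,0,0],[0,0,0],[0,0,0],[0,0,0]]}'; python3 - <<'E'
from h import *
c,s,d=cap('wrist'),cap('scene'),cap('side')
g=lambda c,b,wh: cv2.resize(c['pixels'][b[1]:b[3],b[0]:b[2],::-1],wh,interpolation=cv2.INTER_CUBIC)
a=np.hstack([np.vstack([g(c,(40,30,280,270),(300,300)),g(s,(220,60,340,180),(300,300))]),g(s,(210,80,510,460),(500,600))])
cv2.imwrite('pics/fin.png',a)
E
```

```text
time: 32.88
tool_pos: [504.5, -413.4, 204.9]
tcp_rot: [-3.141, 0.001, 3.103]
contact_force: [0.5, -0.8, -0.7]
grip_width: 84.9
finger_force: 0.0
time: 33.62
tool_pos: [560.2, -266.9, 201.8]
tcp_rot: [-3.141, 0.001, 3.102]
contact_force: [-0.5, 0.0, -0.0]
grip_width: 84.8
finger_force: 0.0
```

View pics/fin.png

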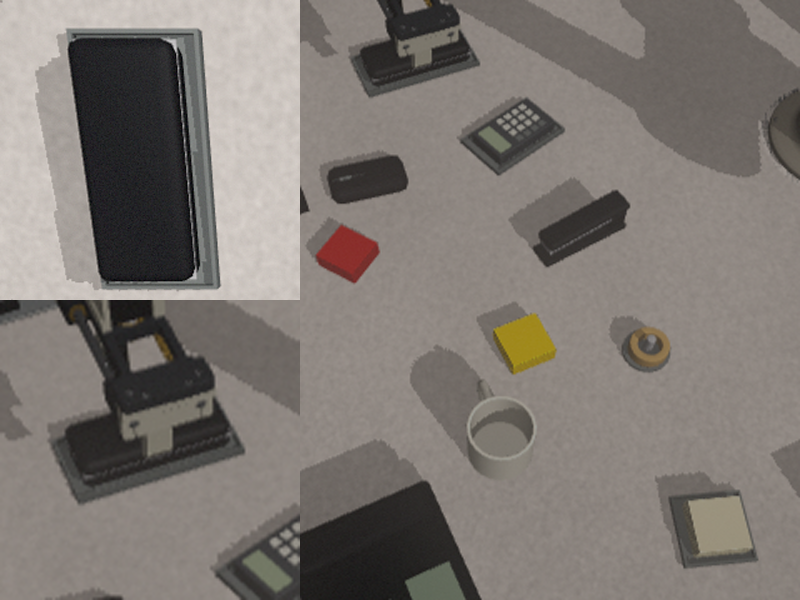

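```bash
python3 - <<'E'
from h import *
c=cap('wrist'); h=cv2.cvtColor(c['pixels'],cv2.COLOR_RGB2GRAY); m=(h<60).astype(np.uint8); m[:,:40]=0; m[:,260:]=0; m[268:]=0
q=max(cv2.findContours(m,cv2.RETR_EXTERNAL,cv2.CHAIN_APPROX_NONE)[0],key=cv2.contourArea); print(cv2.boundingRect(q))
for z in (20,34,37): print(z,rect(atz(c,q[:,0],z)))
E
python3 -c "
from plant import workorder
print(workorder.close_job())"
```

```text
(94, 61, 101, 196)
20 [array([ 504.7 , -417.32]), array([ 70.13, 164.92]), np.float64(87.84)]
34 [array([ 504.24, -411.02]), array([ 67.25, 158.14]), np.float64(87.84)]
37 [array([ 504.14, -409.67]), array([ 66.63, 156.68]), np.float64(87.84)]
the job is handed in; nothing more can be done
None
```

I took the pile apart from the top down and handed the job in at about 34 s of the 115 s: the tape is over the spindle pin, and the note block, calculator and spectacle case each lie in their own tray, with the mug and mouse untouched in the final pictures (no verdict came back).

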